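# Twist the rinse cup home in its spring collar and close the keeper

### The job

The loaded rinse cup of the watch-parts washer is standing proud in the spring collar of its round stand: the rubber pads grip it too tightly for it to sink by itself. Turn the cup by its handle, to and fro if need be, so that it works its way down until it sits fully on the floor of the collar with the handle against the upright stop post, then swing the flat steel keeper over the cup's rim as far as it goes. Leave the other things on the table where they are.

Things in the scene. Friction and masses are not known exactly. Their poses are not given: they have to be found in the camera images.
- stand: Round grey cast stand, 176 mm across, 12 mm thick, fixed to the table; in its middle an aluminium collar, 84 mm outside, its top 64 mm above the table, holds the cup. Origin: centre of the underside, on the table; z up. Angles in these notes are in the stand's frame, counterclockwise seen from above, 0 along its x axis.
- collar_floor (a point): Centre of the collar's floor, 14 mm above the table. Four sprung rubber pads in the collar grip the cup's wall: it stays where left; a straight push down meets 10 to 16 N. While the cup turns, either way, it sinks by its own weight, 4 to 6 mm in 100 degrees, so about one to four strokes; pressing down as well is faster. Turning takes 6 to 11 N at the handle's sleeve. The cup has 1 mm of side play.
- cup_middle (a point): Steel rinse cup: 56 mm diameter, 72 mm high, 0.7 to 0.92 kg, filled to 8 mm below its rim by a perforated parts basket. The point is on its axis, 36 mm over its underside; z along the axis, x along the handle. Home, it is 50 mm above the table; at the start 8 to 11 mm higher. The handle starts at 110 to 150 degrees and must go counterclockwise to 240, along the side away from the keeper's post.
- handle_grip (a point): Point on the middle line of the cup's handle, 75 mm from the cup's axis, 28 mm higher than cup_middle. The handle is a level round rod, 9 mm thick, with a smooth black sleeve, 11 mm thick, from 55 to 92 mm from the axis, which slips down past a finger that pushes it sideways; 78 mm above the table when the cup is home. x points outward along the handle.
- handle_home (a point): Point fixed to the stand: where handle_grip lies when the cup is fully down and its handle touches the stop post (75 mm from the stand's axis at 240 degrees, 78 mm above the table).
- stop_post (a point): Top of the upright stop post, 9 mm thick, rubber-sleeved, 100 mm above the table, 49 mm from the stand's axis at 250.6 degrees. It stops the handle at 240 degrees; fingers on the handle's sleeve pass outside it.
- keeper_pivot (a point): Axis of the keeper's pivot post, 15 mm thick, 60 mm from the stand's axis at 0 degrees; the point is at the keeper's underside, 89 mm above the table. The post's head reaches 103 mm.
- keeper (a joint): Flat steel keeper, 15 mm wide, 5 mm thick, 58 mm from pivot to tip, turning level. 0 rad: points to 270 degrees, parked clear of the cup; grows clockwise seen from above to its stop at 1.571, pointing to 180 degrees across the cup's rim. Starts at 0 to 0.4; light friction (0.04 N m) holds it. It passes 3 mm over the rim of a cup that is home and strikes a cup that stands proud.
- keeper_knob (a point): Centre of the round black knob that stands on the keeper, 45 mm from the pivot; 14 mm thick, from 94 to 118 mm above the table; this point is 106 mm above the table.
- tweezers: Steel tweezers lying near the left side of the table, 121 mm long, 9 mm high; origin at the centre of the underside. To be left alone.
- small_tin: Round whitish parts tin, 49 mm across, 17 mm high; origin at the centre of the underside. To be left alone.
- brown_bottle: Small brown bottle with a black cap, 31 mm across, 62 mm high; origin at the centre of the underside. To be left alone.
- case_back: Steel watch case back, 31 mm across, 6 mm high, dome up; origin at the centre of the underside. To be left alone.
- amber_tin: Round amber parts box, 39 mm across, 18 mm high, left of the stand; origin at the centre of the underside. To be left alone.

How it is judged:
On the way, in this order (a step that is already met when the one before it is completed fails the run):
1. the cup is twisted fully down, upright, its handle at the stop post (z of cup_middle in the frame of stand below 0.052 m and angle between cup_middle's own z axis and vertical below 0.06 rad and horizontal distance between handle_grip and handle_home below 0.012 m), for 0.3 s.
2. the keeper is swung over the cup's rim (value of joint keeper above 1.45 rad), for 0.2 s.
At the end, for the whole second after the job is handed in: The cup sits on the collar's floor (within 2 mm), upright (within 0.06 rad), with the handle against the stop post (handle_grip within 12 mm of handle_home, seen from above), the keeper is swung over the rim to within 0.12 rad of its stop, and the cup is at rest (all of step 1 and value of joint keeper above 1.45 rad and linear speed of cup below 0.01 m/s); the robot touches nothing.
It fails at once if one of the listed bystanders (amber box, brown bottle, case back, tweezers, tin) is shoved more than 30 mm from its place (distance of any of amber_tin, brown_bottle, case_back, tweezers, small_tin from where it was at the start of the episode above 0.03 m).
It also fails if it takes over 67 s, if anything falls off the work surface, if the arm or the gripper's body presses on something with over 40 N, if the wrist force passes 120 N, or if a joint passes its speed limit or range.

### The arm

A 6-joint arm with a two-finger parallel gripper is mounted at the origin on a cart in front of the work surface, level with it; the furniture and walls round the work are solid. World frame = base frame: x ahead of the robot, y to its left, z up, the work surface at z = 0. Lengths are in m, angles in rad, forces in N, time in s.
With the tool pointing down it reaches from about 0.35 to 0.85 m from the base axis. Payload 8.1 kg.
Tool frame: the origin (TCP) lies at the centre of the arm's flange, where the gripper is bolted on; the fingertips stand 186 mm ahead of it and the grasp point (between the pads) lies 167 mm ahead of it; z points along the fingers, y is the direction in which the jaws open and shut (so a half turn about z gives the same grasp; the last joint's range is limited). The gripper opens to 93 mm and grips with 3 to 60 N. Pads are 15 mm wide; open, the fingers measure 128 mm over their backs; the gripper's body (75 mm by 188 mm) begins 65 mm behind the grasp point.
Start: joints at [-1.256, 0.13, 1.488, -0, 1.523, -0.085], TCP at [0.234, -0.553, 0.405] pointing down, gripper open.
Joint ranges: [-2.96, 2.96], [-0.89, 2.26], [0.02, 2.5], [-1.34, 4.48], [0, 2.73], [-2.66, 2.66]. Speed limits (rad/s): [2.39, 2.39, 2.79, 3.14, 3.14, 3.14].

### API

Orientations are given as a rotation vector (axis times angle).
In Python, from plant import robot, viewer, order gives the robot as it stands.
- The arm moves only by the tool apply_moves, never from a script. Its argument "deltas" is a list of rows, each a list of 3 entries, a list of its own where there are three numbers: the finger opening in mm, from 0 to 93, then the shift along the tool's x, y, z in mm, then the turn about the tool's z in rad. In form: [[grip, [dx, dy, dz], yaw], ...]. A call has 1 to 5 rows; each row shifts and turns the commanded pose from where the row before left it, along the tool's axes as they then stand; what a row does not reach is not made up. A row lasts 1/8 s, in which the tool goes at most 62.5 mm and 10.7 degrees, less where a joint would pass 70% of its speed; a pose out of reach is approached as far as the arm can. A call is refused whole if a number of a shift passes 62.5 or a number of a turn 0.188, either way. A call with a gripper value outside its range is refused whole. The fingers move at their own pace and stop on an object; "grip_force" is the grip in N (left out, the last holds). Time passes only in rows, so rows that do not move let the fingers close. It gives the time, the measured TCP pose, the force and the opening at its end, in the units of the state.
- robot.read_state(): the state, without advancing time (a new reading comes with each control period).
- viewer.read_camera(name): name is "scene" or "top" or "wrist"; returns the picture (420x560x3 uint8, blue, green, red); there is no depth.
- viewer.get_calibration(name): a dict with "fx", "fy", "cx", "cy" (pixels), "R" (3x3) and "t" (3): a world point X has camera coordinates R X + t. Camera axes: x right, y down, z forward; pixel columns grow to the right and rows downward; lengths in m; the calibration is good to about 2 mm. A picture is of the moment at which its call begins: read the wrist's pose just before it. get_calibration takes no time and is no camera call; for the wrist camera it gives the pose at the moment of the call.
- order.close_job(): hands the job in, once; it reports no verdict.
The state is a dict: "t": time; "q": joint angles; "dq": joint speeds; "joint_torque": joint torques, N m; "tool_pos": TCP position; "orientation": TCP orientation; "force": force on the tool from outside, world axes, zero at the start; "wrist_torque": the same for the moment, N m; "opening": finger opening in m.
Only numpy, scipy, OpenCV 4.12 (cv2) and the standard library are available. Lean on these libraries where they do the work, as an engineer would, in place of code of your own. Each camera call takes 0.05 s, during which the arm holds its last target. There are 200 camera calls.

## Working session

There is one attempt and no reset: what is moved stays moved. The work goes in short steps, Python scripts to look and compute and a tool call to move; the robot and the scene stay as the last step left them, time stands still between calls to the robot, and variables do not carry over. Pictures are saved under pics/ and viewed, about 8 in all and at most 12, crops included, and the job is handed in when it is done.

Besides the shell and the picture viewer there is one more tool, called after ">>>" as name([rows], argument=value, ...), one row to a line, values as JSON. apply_moves: Moves the arm, as the interface text tells. Its arguments: {"type":"object","properties":{"deltas":{"type":"array"},"grip_force":{"type":"number"}},"required":["deltas"]}

```bash
ls; mkdir -p pics; python3 - <<'E'
from plant import robot, viewer
import cv2, numpy as np
s=robot.read_state(); print(s)
for n in("top","scene"):
    im=viewer.read_camera(n); cv2.imwrite(f"pics/{n}0.png",im)
    c=viewer.get_calibration(n); print(n,c)
E
```

```text
pics
{'t': 0.0, 'q': array([-1.25638749e+00,  1.31137115e-01,  1.48929976e+00, -1.10966082e-06,
        1.52301543e+00, -8.54063483e-02]), 'dq': array([ 3.29973651e-04, -4.72545564e-04, -4.02555697e-04,  2.72291114e-05,
        1.06192290e-03,  2.36779392e-03]), 'joint_torque': array([ 2.90943826e-04, -5.59846044e+01, -4.91755557e+01,  7.66564650e-02,
        3.55756888e-02, -1.40919219e-04]), 'tool_pos': array([ 0.23349104, -0.55244292,  0.40369026]), 'orientation': array([-3.07721703e+00, -6.23486830e-01,  3.35275800e-04]), 'force': array([-0.3351133 ,  0.88906035,  0.23546074]), 'wrist_torque': array([-0.00322606,  0.01633353,  0.01604635]), 'opening': 0.09282492394408146}
top {'fx': 543.4437898206135, 'fy': 543.4437898206135, 'cx': 277.4469386500761, 'cy': 211.87965671931013, 'R': array([[-0.01454769, -0.9998917 ,  0.00222693],
       [-0.99292204,  0.01418367, -0.11791797],
       [ 0.11787361, -0.0039266 , -0.99302084]]), 't': array([-0.09711293,  0.56664857,  1.33765657])}
scene {'fx': 383.73689662870265, 'fy': 383.73689662870265, 'cx': 276.6918094596171, 'cy': 209.21168686851246, 'R': array([[-0.65375657, -0.75627456, -0.02551745],
       [-0.35838205,  0.33914869, -0.86979335],
       [ 0.66645679, -0.55948812, -0.49275591]]), 't': array([0.32206486, 0.30905206, 0.46881068])}
```

View pics/top0.png

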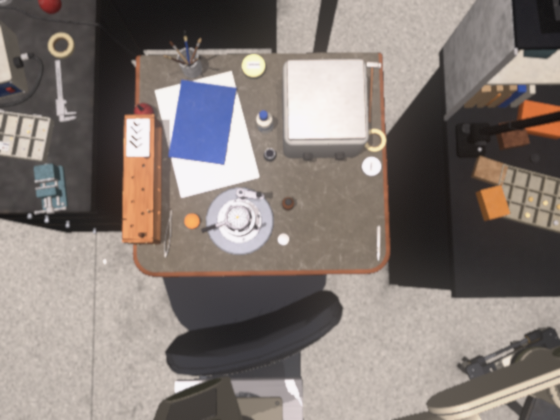

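View pics/scene0.png

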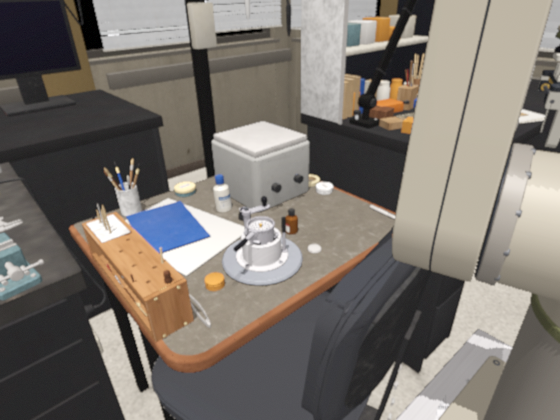

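The top view shows the stand at about (239,221), the handle pointing left in the image to (205,228) and the keeper above the cup at (240-265,193). Next I'll compute the stand centre and a view position for the wrist camera.

```bash
cat > h.py <<'E'
from plant import robot, viewer
import cv2, numpy as np
from scipy.spatial.transform import Rotation as Ro
def ray(c,u,v,z):
    R,t=np.array(c["R"]),np.array(c["t"]); o=-R.T@t
    d=R.T@np.array([(u-c["cx"])/c["fx"],(v-c["cy"])/c["fy"],1]); return o+d*(z-o[2])/d[2]
def proj(c,X):
    p=c["R"]@np.array(X)+c["t"]; return np.array([c["fx"]*p[0]/p[2]+c["cx"],c["fy"]*p[1]/p[2]+c["cy"]])
def tool():
    s=robot.read_state(); return s,np.array(s["tool_pos"]),Ro.from_rotvec(s["orientation"])
E
python3 - <<'E'
from h import *
c=viewer.get_calibration("top")
for n,u,v,z in(("stand",239,221,.012),("cup",239,216,.095),("handle",205,228,.088),("amber",192,221,.018),("case",283,239,.006),("bottle?",288,203,.06),("tweez",168,232,.01)): print(n,ray(c,u,v,z).round(3))
s,p,R=tool(); print(R.as_matrix().round(3))
w=viewer.get_calibration("wrist"); print(w); o=-w["R"].T@w["t"]; print("cam in tool",R.inv().apply(o-p), (w["R"]@R.as_matrix()).round(3))
im=cv2.imread("pics/top0.png")[160:280,140:320]; cv2.imwrite("pics/tc.png",cv2.resize(im,None,fx=4.4,fy=4.4,interpolation=cv2.INTER_CUBIC))
E
```

```text
stand [ 0.546 -0.007  0.012]
cup [ 0.549 -0.012  0.095]
handle [0.522 0.07  0.088]
amber [0.547 0.113 0.018]
case [ 0.498 -0.119  0.006]
bottle? [ 0.584 -0.132  0.06 ]
tweez [0.52  0.175 0.01 ]
[[ 0.921  0.389 -0.001]
 [ 0.389 -0.921  0.002]
 [ 0.    -0.002 -1.   ]]
{'fx': 346.2504567296421, 'fy': 346.2504567296421, 'cx': 278.5266625045991, 'cy': 210.3185283361076, 'R': array([[ 3.89026948e-01, -9.21225985e-01, -8.48049656e-04],
       [-8.80176064e-01, -3.71963292e-01,  2.94844715e-01],
       [-2.71934056e-01, -1.13956106e-01, -9.55544805e-01]]), 't': array([-0.60028118, -0.0349542 ,  0.39173903])}
cam in tool [0.08193343 0.00087388 0.01969107] [[-0.     1.    -0.001]
 [-0.955 -0.    -0.295]
 [-0.295  0.001  0.955]]
```

View pics/tc.png

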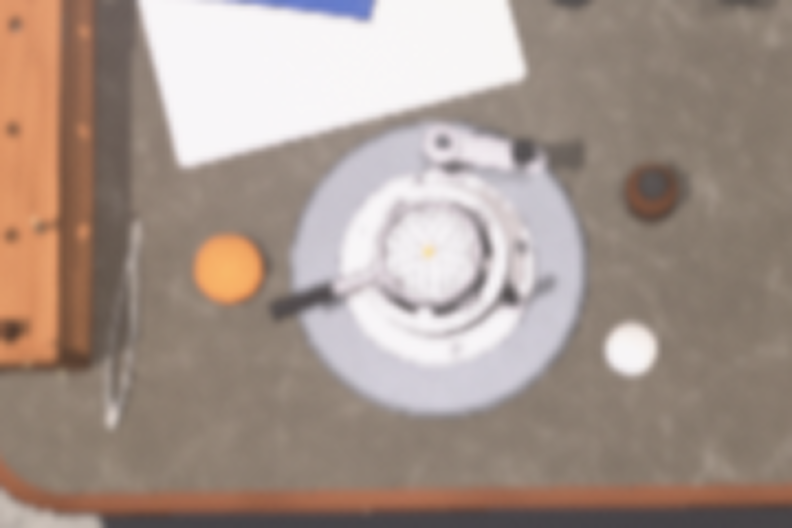

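```bash
python3 - <<'E'
from h import *
c=viewer.get_calibration("top"); s=viewer.get_calibration("scene")
print("scene cam",-s["R"].T@s["t"],"top cam",-c["R"].T@c["t"])
for z in(0,.1,.2,.3,.4,.5):
    for uv in((338,300),(170,355)):
        X=ray(c,*uv,z); print(z,X.round(3),proj(s,X).round(0))
# stand axis from pivot
S=ray(c,140+438/4.4,160+267/4.4,.012); P=ray(c,140+441/4.4,160+143/4.4,.103); k=ray(c,140+525/4.4,160+152/4.4,.118)
H=ray(c,140+275/4.4,160+305/4.4,.088); C=ray(c,140+429/4.4,160+250/4.4,.087+.008)
print("S",S,"P",P,"knob",k,"H end",H,"C",C); d=P-S; print(np.hypot(*d[:2]),np.degrees(np.arctan2(d[1],d[0])))
E
```

```text
scene cam [0.00886867 0.40104886 0.50803893] top cam [ 0.40355068 -0.09988713  1.39535516]
0 [ 0.342 -0.256  0.   ] [410. 255.]
0 [0.212 0.169 0.   ] [318. 425.]
0.1 [ 0.346 -0.245  0.1  ] [412. 217.]
0.1 [0.226 0.15  0.1  ] [323. 361.]
0.2 [ 0.351 -0.233  0.2  ] [415. 173.]
0.2 [0.239 0.131 0.2  ] [329. 288.]
0.3 [ 0.355 -0.222  0.3  ] [418. 122.]
0.3 [0.253 0.111 0.3  ] [335. 205.]
0.4 [ 0.36  -0.211  0.4  ] [421.  63.]
0.4 [0.267 0.092 0.4  ] [342. 110.]
0.5 [ 0.364 -0.2    0.5  ] [425.  -6.]
0.5 [0.281 0.073 0.5  ] [350.  -1.]
S [ 0.54646997 -0.00808098  0.012     ] P [ 0.6051572  -0.01619013  0.103     ] knob [ 0.5972585  -0.06247493  0.118     ] H end [0.5189549  0.07636276 0.088     ] C [ 0.54731123 -0.00872699  0.095     ]
0.05924482507320377 -7.8670711382317915
```

The stand is at (0.546,-0.008), with its frame turned about -8°. The pivot distance comes out at 59 mm, which fits the 60 mm given. The handle is at about 108° in world axes, so about 116° in the stand's frame. I'll write a row planner and move over the stand for a wrist view.

```bash
cat >> h.py <<'E'
def rows(targets,grip,p=None,yaw=None):
    """targets: list of (x,y,z[m],yaw[deg]); prints rows in tool axes (tool pointing down)"""
    s,p0,R=tool(); m=R.as_matrix()
    p=p0 if p is None else np.array(p); yaw=np.arctan2(m[1,0],m[0,0]) if yaw is None else np.radians(yaw)
    out=[]
    for x,y,z,w in targets:
        d=np.array([x,y,z])-p; c,si=np.cos(yaw),np.sin(yaw)
        t=np.array([c*d[0]+si*d[1], si*d[0]-c*d[1], -d[2]])*1000
        t=t.round(1); dy=(np.radians(w)-yaw+np.pi)%(2*np.pi)-np.pi; a=round(-dy,3)
        out.append([grip,[float(v) for v in t],float(a)])
        p=p+np.array([c*t[0]+si*t[1],si*t[0]-c*t[1],-t[2]])/1000; yaw-=a
    for i in range(0,len(out),5): print(out[i:i+5])
    return out
def line(a,b,n): return [tuple(np.array(a)+(np.array(b)-np.array(a))*i/n) for i in range(1,n+1)]
E
python3 - <<'E'
from h import *
s,p,R=tool()
rows(line((*p,23),(.546,-.008,.42,108),15),90)
E
```

```text
[[90, [33.3, -25.3, -1.1], -0.101], [90, [35.7, -21.9, -1.1], -0.098], [90, [37.7, -18.2, -1.0], -0.099], [90, [39.3, -14.4, -1.1], -0.099], [90, [40.5, -10.5, -1.1], -0.099]]
[[90, [41.4, -6.4, -1.1], -0.099], [90, [41.8, -2.3, -1.1], -0.099], [90, [41.8, 1.8, -1.0], -0.099], [90, [41.4, 6.0, -1.1], -0.099], [90, [40.6, 10.0, -1.1], -0.099]]
[[90, [39.5, 14.0, -1.1], -0.099], [90, [37.8, 17.8, -1.1], -0.098], [90, [36.0, 21.5, -1.0], -0.099], [90, [33.6, 24.9, -1.1], -0.099], [90, [31.0, 28.1, -1.1], -0.099]]
```

>>> apply_moves([
  [40,[33,-25,-1],-0.1],
  [26,[36,-22,-1],-0.1],
  [26,[38,-18,-1],-0.1],
  [26,[39,-14,-1],-0.1],
  [26,[40.5,-10.5,-1],-0.1],
])

```text
t: 0.72
tool_pos: [0.3384, -0.3704, 0.4093]
orientation: [-2.826, -1.37, 0.0]
force: [-0.2, 0.8, -0.5]
opening: 0.0476
```

>>> apply_moves([
  [26,[41.5,-6.5,-1],-0.1],
  [26,[42,-2,-1],-0.1],
  [26,[42,2,-1],-0.1],
  [26,[41.5,6,-1],-0.1],
  [26,[40.5,10,-1],-0.1],
])

```text
t: 1.35
tool_pos: [0.442, -0.1881, 0.4144]
orientation: [-2.399, -2.027, 0.0]
force: [0.7, 0.0, -0.2]
opening: 0.026
```

>>> apply_moves([
  [26,[39.5,14,-1],-0.1],
  [26,[38,18,-1],-0.1],
  [26,[36,21.5,-1],-0.1],
  [26,[33.5,25,-1],-0.1],
  [26,[31,28,-1],-0.1],
])

```text
t: 1.98
tool_pos: [0.5444, -0.0053, 0.4193]
orientation: [-1.823, -2.558, 0.001]
force: [0.7, -0.1, 0.2]
opening: 0.0261
```

```bash
python3 - <<'E'
from h import *
viewer.read_camera("wrist"); viewer.read_camera("wrist"); viewer.read_camera("wrist")
s,p,R=tool(); c=viewer.get_calibration("wrist"); im=viewer.read_camera("wrist"); print(s["t"],p,s["q"],R.as_matrix().round(3))
cv2.imwrite("pics/w1.png",im); np.savez("w1.npz",**c)
print(-c["R"].T@c["t"])
E
```

```text
2.125 [ 0.54434162 -0.0051167   0.41906511] [-1.03632550e-01 -2.52846183e-02  1.62333936e+00  1.11552473e-04
  1.54475785e+00 -4.35462085e-01] [[-0.326  0.945 -0.001]
 [ 0.945  0.326  0.   ]
 [ 0.001 -0.001 -1.   ]]
[0.51771644 0.07168055 0.39943764]
```

View pics/w1.png

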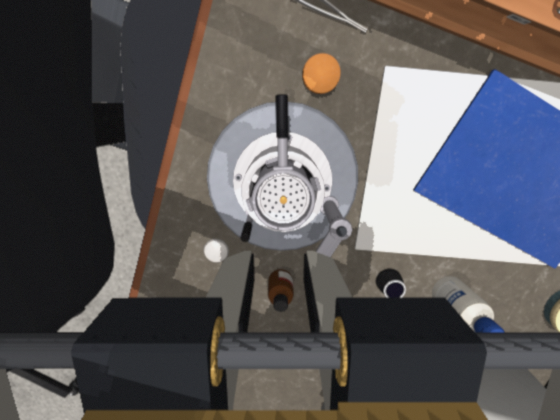

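The wrist view shows the cup centre at (283,199), the handle sleeve from (283,138) to (282,95), the pivot head at (342,230), the stop post at (246,231), and the stand spanning columns 208–357 and rows 101–250.

```bash
python3 - <<'E'
from h import *
c=dict(np.load("w1.npz")); im=cv2.imread("pics/w1.png")
hsv=cv2.cvtColor(im,cv2.COLOR_BGR2HSV); 
m=cv2.inRange(hsv,(100,15,60),(135,90,200)); m[:90]=0;m[255:]=0;m[:,:200]=0;m[:,362:]=0
cn=max(cv2.findContours(m,0,1)[0],key=cv2.contourArea); h=cv2.convexHull(cn); print(cv2.boundingRect(h))
P=np.array([ray(c,*q[0],.012)[:2] for q in h]); (cx,cy),r=cv2.minEnclosingCircle(P.astype(np.float32)); print("stand",cx,cy,r)
A=np.c_[2*P,np.ones(len(P))]; x=np.linalg.lstsq(A,(P**2).sum(1),rcond=None)[0]; print("lsq",x[:2],np.sqrt(x[2]+x[0]**2+x[1]**2))
S=x[:2]
C=ray(c,283,199,.0875)
for n,u,v,z in(("cup",283,199,.0875),("pivot",342,230,.103),("stoptop",246,236,.1),("stoptop2",250,224,.1),("hs",283,138,.0875),("tip",282,95,.0875),("knob",330,207,.118)):
    X=ray(c,u,v,z); d=X[:2]-S; print(n,X.round(4),np.hypot(*d).round(4),np.degrees(np.arctan2(d[1],d[0])).round(1)%360)
k=im[90:260,200:370]; cv2.imwrite("pics/w1c.png",cv2.resize(k,None,fx=3.5,fy=3.5,interpolation=cv2.INTER_CUBIC))
E
```

```text
(208, 104, 69, 132)
stand 0.5177448987960815 -0.007779672741889954 0.0779990404844284
lsq [ 0.53881962 -0.00762746] 0.07704158881742539
cup [ 0.5486 -0.0075  0.0875] 0.0098 1.0
pivot [ 0.6075 -0.0136  0.103 ] 0.069 355.0
stoptop [ 0.5267 -0.049   0.1   ] 0.0431 253.6
stoptop2 [ 0.5266 -0.0365  0.1   ] 0.0314 247.1
hs [0.5302 0.0454 0.0875] 0.0537 99.2
tip [0.5175 0.0792 0.0875] 0.0894 103.8
knob [0.5856 0.0066 0.118 ] 0.0489 17.0
```

View pics/w1c.png

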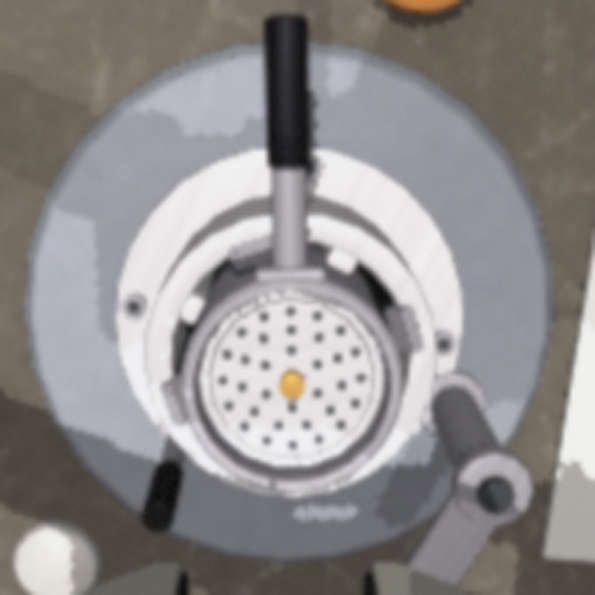

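```bash
python3 - <<'E'
from h import *
c=dict(np.load("w1.npz"))
f=lambda u,v,z:ray(c,200+u/3.5,90+v/3.5,z)[:2]
E=np.array([f(*q,.012) for q in((27,305),(550,305),(290,42),(290,557))]); print(E)
x=np.linalg.lstsq(np.c_[2*E,np.ones(4)],(E**2).sum(1),rcond=None)[0];S=x[:2];print(S,np.sqrt(x[2]+S@S))
for zc in (.086,.089):
  C=f(291,385,zc);T=f(286,18,zc+.001);print("cup",C,"handle ang",np.degrees(np.arctan2(*(T-C)[::-1])),np.hypot(*(T-C)))
for n,u,v,z in(("pivot",495,492,.103),("stop",157,522,.1)):
  d=f(u,v,z)-S; print(n,d+S,np.hypot(*d),np.degrees(np.arctan2(*d[::-1])))
E
```

```text
[[ 0.4666526  -0.03022203]
 [ 0.62728523  0.0251763 ]
 [ 0.52063514  0.07466027]
 [ 0.57666354 -0.08612736]]
[ 0.54813869 -0.00591377] 0.08508547440599602
cup [ 0.5492141  -0.00870836] handle ang 109.98243006403436 0.09338811892642404
cup [ 0.54891263 -0.00793893] handle ang 109.98247048316357 0.09249405818116505
pivot [ 0.60725291 -0.01430004] 0.05970611305503271 -8.074413183292007
stop [ 0.52660503 -0.05230433] 0.05114472207882475 -114.89988354652183
```

```bash
cat >> h.py <<'E'
S=np.array([.5485,-.008])
def at(th,r=.077,z=.246,lag=0): a=np.radians(th); return (S[0]+r*np.cos(a),S[1]+r*np.sin(a),z,th-lag)
E
python3 - <<'E'
from h import *
s,p,R=tool()
rows(line((*p,109),at(110,z=.36),3)+line(at(110,z=.36),at(110),4),20)
E
```

```text
[[20, [24.6, 0.7, 19.7], -0.008], [20, [24.6, 1.0, 19.7], -0.005], [20, [24.5, 1.0, 19.7], -0.006], [20, [0.0, 0.0, 28.5], -0.0], [20, [0.0, 0.0, 28.5], -0.0]]
[[20, [0.0, 0.0, 28.5], -0.0], [20, [0.0, 0.0, 28.5], -0.0]]
```

>>> apply_moves([
  [28,[24.5,1,20],-0.01],
  [28,[24.5,1,20],-0.005],
  [28,[24.5,1,20],0],
  [28,[0,0,28],0],
  [28,[0,0,28],0],
])

```text
t: 2.8
tool_pos: [0.522, 0.0628, 0.303]
orientation: [1.811, 2.567, -0.0]
force: [0.7, -0.6, -0.6]
opening: 0.0279
```

```bash
python3 - <<'E'
from h import *
viewer.read_camera("wrist"); 
s,p,R=tool(); c=viewer.get_calibration("wrist"); im=viewer.read_camera("wrist"); print(s["t"],p,at(110),s["force"])
cv2.imwrite("pics/w2.png",im)
E
```

```text
2.85 [0.52059882 0.06258207 0.29854502] (np.float64(0.5221644489639234), np.float64(0.06435633180051495), 0.246, 110) [-1.54015897 -0.10339793 -3.05083683]
```

View pics/w2.png

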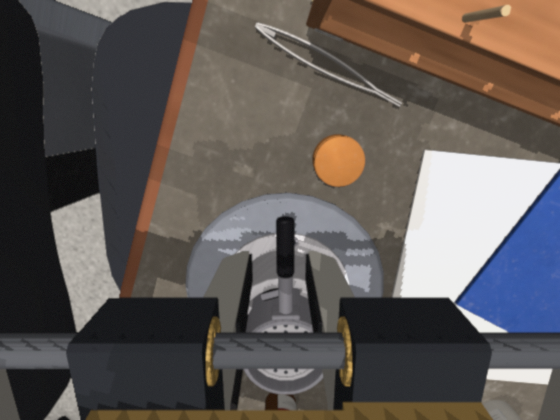

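The view shows the sleeve at columns 279–293 between the finger tips at about 250 and 312, so it's centred. Next I descend.

>>> apply_moves([
  [26,[1,0,18],0],
  [26,[1,0,18],0],
  [22,[0,0,17],0],
  [20,[0,0,0],0],
  [20,[0,0,0],0],
])

```text
t: 3.52
tool_pos: [0.522, 0.0656, 0.251]
orientation: [1.808, 2.569, 0.0]
force: [-0.4, 0.6, 0.3]
opening: 0.0199
```

```bash
python3 - <<'E'
from h import *
s,p,R=tool(); print(p,s["force"],at(110))
# forward stroke 110->~236 (commanded), yaw lag grows to 16 deg
ths=np.linspace(110,235,26)
rows([at(t,lag=16*(t-110)/125) for t in ths[1:]],20)
E
```

```text
[0.52203431 0.06561859 0.25099667] [-0.42752185  0.5688377   0.31376226] (np.float64(0.5221644489639234), np.float64(0.06435633180051495), 0.246, 110)
[[20, [-1.6, -7.0, 5.0], -0.081], [20, [-0.3, -6.7, -0.0], -0.076], [20, [-0.5, -6.7, -0.0], -0.076], [20, [-0.5, -6.7, -0.0], -0.076], [20, [-0.6, -6.7, -0.0], -0.076]]
[[20, [-0.7, -6.7, -0.0], -0.077], [20, [-0.7, -6.7, -0.0], -0.076], [20, [-0.8, -6.6, -0.0], -0.076], [20, [-0.9, -6.7, -0.0], -0.076], [20, [-1.0, -6.6, -0.0], -0.076]]
[[20, [-1.0, -6.7, -0.0], -0.076], [20, [-1.1, -6.6, -0.0], -0.076], [20, [-1.2, -6.6, -0.0], -0.076], [20, [-1.3, -6.6, -0.0], -0.076], [20, [-1.3, -6.6, -0.0], -0.076]]
[[20, [-1.4, -6.6, -0.0], -0.077], [20, [-1.5, -6.5, -0.0], -0.076], [20, [-1.5, -6.5, -0.0], -0.076], [20, [-1.7, -6.6, -0.0], -0.076], [20, [-1.7, -6.5, -0.0], -0.076]]
[[20, [-1.7, -6.4, -0.0], -0.076], [20, [-1.9, -6.5, -0.0], -0.076], [20, [-1.9, -6.4, -0.0], -0.076], [20, [-2.0, -6.4, -0.0], -0.076], [20, [-2.1, -6.4, -0.0], -0.076]]
```

>>> apply_moves([
  [20,[-1.5,-7,5],-0.08],
  [20,[-0.3,-6.7,0],-0.076],
  [20,[-0.5,-6.7,0],-0.076],
  [20,[-0.5,-6.7,0],-0.076],
  [20,[-0.6,-6.7,0],-0.076],
])

```text
t: 4.15
tool_pos: [0.4953, 0.0472, 0.2477]
orientation: [1.279, 2.864, 0.007]
force: [7.4, 6.4, -2.8]
opening: 0.0202
```

>>> apply_moves([
  [20,[-0.7,-6.7,0],-0.076],
  [20,[-0.7,-6.7,0],-0.076],
  [20,[-0.8,-6.6,0],-0.076],
  [20,[-0.9,-6.7,0],-0.076],
  [20,[-1,-6.6,0],-0.076],
])

```text
t: 4.78
tool_pos: [0.4767, 0.0195, 0.2469]
orientation: [0.715, 3.056, 0.006]
force: [4.2, 10.4, -3.2]
opening: 0.0205
```

```bash
python3 - <<'E'
from h import *
s,p,R=tool(); d=p[:2]-S; print(p,s["force"],s["q"],np.hypot(*d),np.degrees(np.arctan2(d[1],d[0])))
E
```

```text
[0.47667894 0.01949857 0.24685157] [ 4.1974727  10.38907355 -3.16064261] [-0.06787402 -0.06732467  1.98918833  0.00324823  1.21644925 -1.17992635] 0.07690536931357438 159.04934717127443
```

>>> apply_moves([
  [20,[-1,-6.7,0],-0.076],
  [20,[-1.1,-6.6,0],-0.076],
  [20,[-1.2,-6.6,0],-0.076],
  [20,[-1.3,-6.6,0],-0.076],
  [20,[-1.3,-6.6,0],-0.076],
])

```text
t: 5.4
tool_pos: [0.4717, -0.0135, 0.2463]
orientation: [0.125, 3.138, 0.005]
force: [2.2, 11.0, -3.1]
opening: 0.02
```

>>> apply_moves([
  [20,[-1.4,-6.6,0],-0.076],
  [20,[-1.5,-6.5,0],-0.076],
  [20,[-1.5,-6.5,0],-0.076],
  [20,[-1.7,-6.6,0],-0.076],
  [20,[-1.7,-6.5,0],-0.076],
])

```text
t: 6.02
tool_pos: [0.4812, -0.0451, 0.2457]
orientation: [0.47, -3.106, -0.006]
force: [-1.6, 10.3, -2.7]
opening: 0.0204
```

```bash
python3 - <<'E'
from h import *
s,p,R=tool(); d=p[:2]-S; print(p,s["force"],s["q"],np.hypot(*d),np.degrees(np.arctan2(d[1],d[0]))%360)
th=np.degrees(np.arctan2(d[1],d[0]))%360
ths=np.linspace(th,238,7)
rows([at(t,lag=13+5*(t-th)/(238-th)) for t in ths[1:]],20)
E
```

```text
[ 0.48120733 -0.04511347  0.24573062] [-1.60032115 10.31219674 -2.74748072] [-0.20090622 -0.04561257  1.97063361  0.00346587  1.21821907 -2.07320978] 0.07684863729051164 208.87775842853603
[[20, [-1.4, -6.4, -0.3], -0.047], [20, [-1.9, -6.2, 0.0], -0.07], [20, [-1.9, -6.2, 0.0], -0.07], [20, [-2.0, -6.3, 0.0], -0.07], [20, [-2.1, -6.1, 0.0], -0.071]]
[[20, [-2.2, -6.2, 0.0], -0.07]]
```

>>> apply_moves([
  [20,[-1.7,-6.4,0],-0.06],
  [20,[-1.9,-6.2,0],-0.07],
  [20,[-1.9,-6.2,0],-0.07],
])

```text
t: 6.4
tool_pos: [0.4925, -0.0606, 0.2452]
orientation: [0.777, -3.042, -0.007]
force: [-3.6, 10.3, -2.4]
opening: 0.0203
```

>>> apply_moves([
  [20,[-2,-6.2,0],-0.07],
  [20,[-1.2,-3.5,0],-0.05],
])

```text
t: 6.65
tool_pos: [0.4999, -0.0676, 0.2451]
orientation: [0.957, -2.99, -0.007]
force: [-4.4, 8.8, -2.5]
opening: 0.0204
```

```bash
python3 - <<'E'
from h import *
viewer.read_camera("scene")
s,p,R=tool(); d=p[:2]-S; print(s["t"],p,s["force"],s["q"],np.hypot(*d),np.degrees(np.arctan2(d[1],d[0]))%360)
im=viewer.read_camera("scene")[180:300,200:340]; w=viewer.read_camera("wrist")
a=cv2.resize(im,(490,420),interpolation=cv2.INTER_CUBIC); b=w[100:,100:460]; b=cv2.resize(b,(310,276)); b=cv2.copyMakeBorder(b,0,420-276,0,0,0)
cv2.imwrite("pics/s3.png",np.hstack([a,b]))
E
```

```text
6.7 [ 0.50022186 -0.0680065   0.2451922 ] [-3.02601949  4.07079846 -2.71959514] [-2.37394210e-01  1.52474856e-02  1.91154180e+00  1.88392157e-03
  1.21833251e+00 -2.43082692e+00] 0.07701661455787492 231.18163431746186
```

View pics/s3.png

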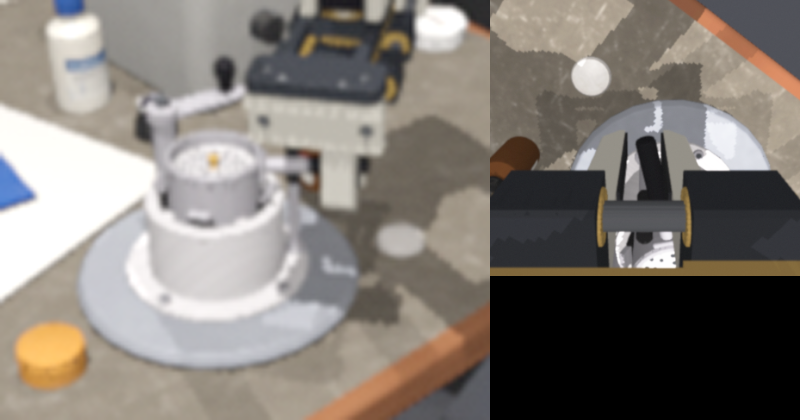

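The scene shows the cup still a few mm proud after the first stroke, with the sleeve between the fingers and at a slight angle, as planned. I'll do a back stroke and then another forward stroke.

```bash
python3 - <<'E'
from h import *
ths=np.linspace(231.2,132,17); lg=np.linspace(16,2,17)
rows([at(t,lag=l,z=.245) for t,l in list(zip(ths,lg))[1:]],20)
E
```

```text
[[20, [1.8, 8.3, 0.4], 0.097], [20, [1.7, 8.1, 0.0], 0.093], [20, [1.6, 8.2, 0.0], 0.092], [20, [1.5, 8.2, 0.0], 0.093], [20, [1.3, 8.2, 0.0], 0.093]]
[[20, [1.3, 8.2, 0.0], 0.093], [20, [1.1, 8.3, 0.0], 0.093], [20, [1.0, 8.3, 0.0], 0.093], [20, [0.8, 8.3, 0.0], 0.093], [20, [0.7, 8.3, 0.0], 0.093]]
[[20, [0.6, 8.3, 0.0], 0.093], [20, [0.5, 8.3, 0.0], 0.093], [20, [0.4, 8.3, 0.0], 0.093], [20, [0.2, 8.3, 0.0], 0.093], [20, [0.1, 8.3, 0.0], 0.093]]
[[20, [-0.0, 8.4, 0.0], 0.093]]
```

>>> apply_moves([
  [20,[1.8,8.3,0],0.095],
  [20,[1.7,8.2,0],0.093],
  [20,[1.6,8.2,0],0.093],
  [20,[1.5,8.2,0],0.093],
  [20,[1.3,8.2,0],0.093],
])

```text
t: 7.42
tool_pos: [0.4775, -0.0363, 0.2473]
orientation: [-0.23, 3.13, -0.006]
force: [0.8, -9.5, -0.7]
opening: 0.02
```

>>> apply_moves([
  [20,[1.3,8.2,0],0.093],
  [20,[1.1,8.3,0],0.093],
  [20,[1,8.3,0],0.093],
  [20,[0.8,8.3,0],0.093],
  [20,[0.7,8.3,0],0.093],
])

```text
t: 8.05
tool_pos: [0.4732, 0.005, 0.2462]
orientation: [0.497, 3.102, -0.005]
force: [-3.6, -8.2, -1.3]
opening: 0.02
```

>>> apply_moves([
  [20,[0.6,8.3,0],0.093],
  [20,[0.5,8.3,0],0.093],
  [20,[0.4,8.3,0],0.093],
  [20,[0.2,8.3,0],0.093],
  [20,[0.1,8.3,0],0.093],
])

```text
t: 8.68
tool_pos: [0.4904, 0.0422, 0.2452]
orientation: [-1.197, -2.901, 0.005]
force: [-6.3, -5.8, -1.2]
opening: 0.0204
```

```bash
python3 - <<'E'
from h import *
s,p,R=tool(); d=p[:2]-S; th=np.degrees(np.arctan2(d[1],d[0]))%360; m=R.as_matrix(); print(s["t"],p,s["force"],np.hypot(*d),th,np.degrees(np.arctan2(m[1,0],m[0,0])))
ths=np.linspace(th,237,18); lg=np.linspace(3,17,18)
rows([at(t,lag=l,z=.245) for t,l in list(zip(ths,lg))[1:]],20)
E
```

```text
8.675 [0.49042848 0.0422059  0.24522396] [-6.28006017 -5.78788629 -1.17917417] 0.07676544131700663 139.15485098884477 135.1487990202166
[[20, [-0.7, -7.7, 0.2], -0.104], [20, [-0.9, -7.7, 0.0], -0.086], [20, [-1.0, -7.6, 0.0], -0.086], [20, [-1.1, -7.7, 0.0], -0.086], [20, [-1.3, -7.6, 0.0], -0.086]]
[[20, [-1.3, -7.6, 0.0], -0.086], [20, [-1.4, -7.6, 0.0], -0.086], [20, [-1.6, -7.6, 0.0], -0.086], [20, [-1.7, -7.6, 0.0], -0.086], [20, [-1.8, -7.5, 0.0], -0.086]]
[[20, [-1.8, -7.5, 0.0], -0.086], [20, [-2.0, -7.4, 0.0], -0.087], [20, [-2.1, -7.5, 0.0], -0.086], [20, [-2.2, -7.4, 0.0], -0.086], [20, [-2.4, -7.4, 0.0], -0.086]]
[[20, [-2.4, -7.3, 0.0], -0.086], [20, [-2.5, -7.3, 0.0], -0.086]]
```

>>> apply_moves([
  [20,[-0.7,-7.7,0],-0.1],
  [20,[-0.9,-7.7,0],-0.086],
  [20,[-1,-7.6,0],-0.086],
  [20,[-1.1,-7.7,0],-0.086],
  [20,[-1.3,-7.6,0],-0.086],
])

```text
t: 9.3
tool_pos: [0.4745, 0.0098, 0.2465]
orientation: [0.52, 3.097, 0.006]
force: [-0.5, 10.9, -2.3]
opening: 0.0201
```

>>> apply_moves([
  [20,[-1.3,-7.6,0],-0.086],
  [20,[-1.4,-7.6,0],-0.086],
  [20,[-1.6,-7.6,0],-0.086],
  [20,[-1.7,-7.6,0],-0.086],
  [20,[-1.8,-7.5,0],-0.086],
])

```text
t: 9.93
tool_pos: [0.4755, -0.0284, 0.2458]
orientation: [0.153, -3.137, -0.006]
force: [-1.5, 10.4, -2.9]
opening: 0.0199
```

>>> apply_moves([
  [20,[-1.8,-7.5,0],-0.086],
  [20,[-2,-7.4,0],-0.086],
  [20,[-2.1,-7.5,0],-0.086],
  [20,[-2.2,-7.4,0],-0.086],
])

```text
t: 10.42
tool_pos: [0.4894, -0.0553, 0.2452]
orientation: [0.688, -3.063, -0.007]
force: [-5.4, 10.9, -2.9]
opening: 0.0198
```

```bash
python3 - <<'E'
from h import *
s,p,R=tool(); d=p[:2]-S; th=np.degrees(np.arctan2(d[1],d[0]))%360; m=R.as_matrix(); y=np.degrees(np.arctan2(m[1,0],m[0,0]))%360; print(s["t"],p,s["force"],s["q"][5],np.hypot(*d),th,y)
ths=np.linspace(th,238,6); lg=np.linspace(th-y,18,6)
rows([at(t,lag=l,z=.245) for t,l in list(zip(ths,lg))[1:]],20)
E
```

```text
10.425 [ 0.48940646 -0.05533386  0.24516899] [-5.44218341 10.89610359 -2.90901388] -2.2315512171989855 0.07571354416467596 218.69468695180126 205.3074285892934
[[20, [-0.1, -5.3, 0.2], -0.051], [20, [-1.5, -5.0, -0.0], -0.052], [20, [-1.5, -4.9, -0.0], -0.051], [20, [-1.6, -5.0, -0.0], -0.051], [20, [-1.7, -4.9, -0.0], -0.051]]
```

>>> apply_moves([
  [20,[-1,-5.3,0],-0.05],
  [20,[-1.5,-5,0],-0.05],
  [20,[-1.5,-5,0],-0.05],
  [20,[-1.6,-5,0],-0.05],
])

```text
t: 10.92
tool_pos: [0.5038, -0.07, 0.2448]
orientation: [0.988, -2.979, -0.008]
force: [-9.6, 12.4, -0.9]
opening: 0.0201
```

>>> apply_moves([
  [20,[0,-2,0],0],
  [20,[0,-1,0],0],
])

```text
t: 11.18
tool_pos: [0.505, -0.0716, 0.2445]
orientation: [0.985, -2.978, -0.012]
force: [-11.2, 17.3, 2.0]
opening: 0.0204
```

```bash
python3 - <<'E'
from h import *
viewer.read_camera("scene")
s,p,R=tool(); d=p[:2]-S; print(s["t"],p,s["force"],s["q"][5],np.hypot(*d),np.degrees(np.arctan2(d[1],d[0]))%360)
im=viewer.read_camera("scene")[180:300,200:340]; w=viewer.read_camera("wrist")
a=cv2.resize(im,(490,420),interpolation=cv2.INTER_CUBIC); b=w[100:,100:460]; b=cv2.resize(b,(310,276)); b=cv2.copyMakeBorder(b,0,420-276,0,0,0)
cv2.imwrite("pics/s4.png",np.hstack([a,b]))
E
```

```text
11.225 [ 0.50504471 -0.07160259  0.24448831] [-10.18095705  15.38412506   1.48487113] -2.4544848938938415 0.07703020103898578 235.6578845354643
```

View pics/s4.png

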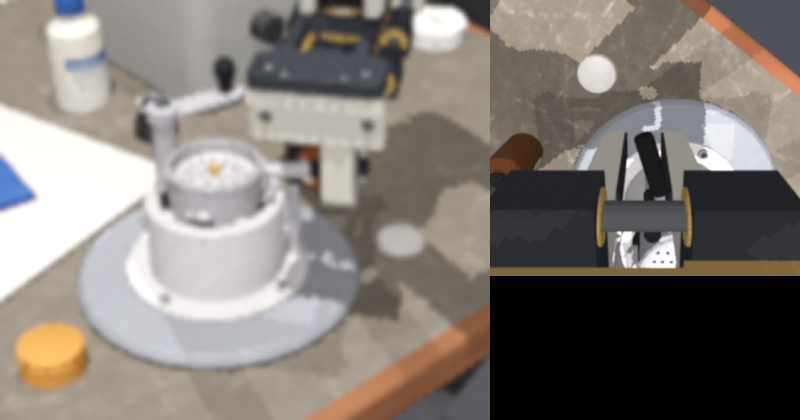

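```bash
python3 - <<'E'
from h import *
c=viewer.get_calibration("scene")
for z in(.078,.082,.086,.09): print(z,proj(c,[*S,z]).round(2))
def dot(im):
    k=im[215:240,240:285].astype(float); sat=np.clip(k.max(2)-k.min(2)-50,0,None)*(k[:,:,2]>k[:,:,0]); 
    ys,xs=np.mgrid[215:240,240:285]; return (sat*xs).sum()/sat.sum(),(sat*ys).sum()/sat.sum(),(sat>0).sum()
print(dot(cv2.imread("pics/scene0.png")))
im=viewer.read_camera("scene");cv2.imwrite("pics/scene4.png",im); print(dot(im))
a=cv2.imread("pics/scene0.png")[210:270,230:300]; b=im[210:270,230:300]
cv2.imwrite("pics/cmp.png",cv2.resize(np.hstack([a,b]),None,fx=5.6,fy=5.6,interpolation=cv2.INTER_CUBIC))
E
```

```text
0.078 [261.13 229.31]
0.082 [261.04 227.69]
0.086 [260.95 226.06]
0.09 [260.87 224.42]
(np.float64(260.1937172774869), np.float64(224.6020942408377), np.int64(7))
(np.float64(260.6611111111111), np.float64(227.82222222222222), np.int64(6))
```

View pics/cmp.png

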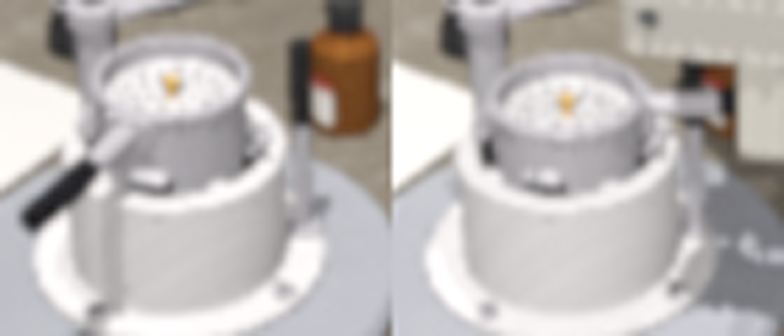

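The dot has dropped 3.2 px, about 8 mm, and the handle is against the stop. That's the low end of the 8–11 mm range, so I'll do one more short to-and-fro and compare heights.

```bash
python3 - <<'E'
from h import *
s,p,R=tool(); d=p[:2]-S; m=R.as_matrix(); y=np.degrees(np.arctan2(m[1,0],m[0,0]))%360;th=235.7
ths=np.linspace(th,176,11); lg=np.linspace(th-y,10,11)
a=[at(t,lag=l,z=.245) for t,l in list(zip(ths,lg))[1:]]
rows(a,20); print()
ths=np.linspace(176,237.5,11); lg=np.linspace(10,18,11)
rows([at(t,lag=l,z=.245) for t,l in list(zip(ths,lg))[1:]],20,p=a[-1][:3],yaw=a[-1][3])
E
```

```text
[[20, [2.2, 7.6, -0.5], 0.088], [20, [2.1, 7.8, -0.0], 0.089], [20, [1.9, 7.7, -0.0], 0.088], [20, [1.9, 7.8, -0.0], 0.088], [20, [1.7, 7.9, -0.0], 0.089]]
[[20, [1.6, 7.8, -0.0], 0.088], [20, [1.5, 7.9, -0.0], 0.088], [20, [1.4, 7.9, -0.0], 0.089], [20, [1.2, 7.9, -0.0], 0.088], [20, [1.1, 8.0, -0.0], 0.089]]

[[20, [-1.9, -8.0, -0.0], -0.093], [20, [-1.9, -8.1, -0.0], -0.094], [20, [-2.1, -8.0, -0.0], -0.093], [20, [-2.3, -7.9, -0.0], -0.094], [20, [-2.3, -8.0, -0.0], -0.093]]
[[20, [-2.4, -7.8, -0.0], -0.093], [20, [-2.5, -7.9, -0.0], -0.094], [20, [-2.7, -7.8, -0.0], -0.093], [20, [-2.7, -7.8, -0.0], -0.093], [20, [-2.9, -7.8, -0.0], -0.094]]
```

>>> apply_moves([
  [20,[2.2,9.5,0],0.088],
  [20,[2.1,7.8,0],0.088],
  [20,[1.9,7.7,0],0.088],
  [20,[1.9,7.8,0],0.088],
  [20,[1.7,7.9,0],0.088],
])

```text
t: 12.0
tool_pos: [0.4809, -0.0438, 0.2475]
orientation: [-0.306, 3.123, -0.007]
force: [1.8, -10.1, -0.3]
opening: 0.0202
```

>>> apply_moves([
  [20,[1.6,7.8,0],0.088],
  [20,[1.5,7.9,0],0.088],
  [20,[1.4,7.9,0],0.088],
  [20,[1.2,7.9,0],0.088],
  [20,[1.1,8,0],0.088],
])

```text
t: 12.62
tool_pos: [0.4725, -0.0046, 0.2467]
orientation: [0.383, 3.117, -0.005]
force: [-3.1, -9.0, 0.7]
opening: 0.0205
```

>>> apply_moves([
  [20,[-1.9,-8,0],-0.092],
  [20,[-1.9,-8.1,0],-0.092],
  [20,[-2.1,-8,0],-0.092],
  [20,[-2.3,-8,0],-0.092],
  [20,[-2.3,-8,0],-0.092],
])

```text
t: 13.25
tool_pos: [0.4803, -0.0424, 0.2462]
orientation: [0.348, -3.122, -0.006]
force: [-1.4, 11.6, 1.2]
opening: 0.0207
```

>>> apply_moves([
  [20,[-2.4,-7.8,0],-0.092],
  [20,[-2.5,-7.9,0],-0.092],
  [20,[-2.7,-7.8,0],-0.092],
  [20,[-2.7,-7.8,0],-0.092],
])

```text
t: 13.75
tool_pos: [0.5003, -0.0677, 0.2458]
orientation: [0.913, -3.005, -0.007]
force: [-8.0, 12.3, 2.9]
opening: 0.0201
```

```bash
cat >> h.py <<'E'
def st():
    s,p,R=tool(); d=p[:2]-S; m=R.as_matrix(); y=np.degrees(np.arctan2(m[1,0],m[0,0]))%360
    print(s["t"],p.round(4),"F",s["force"].round(1),"q6",s["q"][5].round(3),"r",np.hypot(*d).round(4),"th",np.degrees(np.arctan2(d[1],d[0])).round(1)%360,"yaw",y.round(1))
def dot(im):
    k=im[215:240,240:285].astype(float); sat=np.clip(k.max(2)-k.min(2)-30,0,None)*(k[:,:,2]>k[:,:,0]); sat[:,30:]=0
    ys,xs=np.mgrid[215:240,240:285]; return (sat*xs).sum()/sat.sum(),(sat*ys).sum()/sat.sum(),(sat>0).sum()
E
python3 - <<'E'
from h import *
st(); im=viewer.read_camera("scene");cv2.imwrite("pics/scene5.png",im)
for n in("scene0","scene4","scene5"): print(n,dot(cv2.imread(f"pics/{n}.png")))
E
```

```text
13.75 [ 0.5003 -0.0677  0.2458] F [-8.  12.3  2.9] q6 -2.399 r 0.0768 th 231.1 yaw 213.8
scene0 (np.float64(260.16368286445015), np.float64(224.58567774936063), np.int64(12))
scene4 (np.float64(260.7315789473684), np.float64(227.93684210526317), np.int64(13))
scene5 (np.float64(261.037037037037), np.float64(227.95555555555555), np.int64(13))
```

The dot height hasn't changed after about 90° more turning, and the downward drag is gone, so the cup is on the floor. Now I press the handle against the stop.

>>> apply_moves([
  [20,[-1.6,-4.5,0],-0.03],
  [20,[-1,-3.5,0],0],
  [20,[0,-1,0],0],
  [20,[0,0,0],0],
  [20,[0,0,0],0],
])

```text
t: 14.42
tool_pos: [0.5055, -0.0727, 0.2447]
orientation: [0.952, -2.986, -0.014]
force: [-18.0, 16.1, 10.3]
opening: 0.0202
```

```bash
python3 - <<'E'
from h import *
st()
E
```

```text
14.425 [ 0.5055 -0.0727  0.2447] F [-18.   16.1  10.3] q6 -2.434 r 0.0777 th 236.4 yaw 215.4
```

>>> apply_moves([
  [20,[0,4,0],0],
  [20,[0,3,0],0],
  [24,[0,0,-10],0],
  [24,[2,0,-25],0],
  [24,[0,0,-30],0],
])

```text
t: 15.05
tool_pos: [0.5026, -0.071, 0.3126]
orientation: [-0.952, 2.993, -0.001]
force: [0.8, -0.8, -0.6]
opening: 0.0241
```

>>> apply_moves([
  [26,[0,0,-30],0.1],
  [26,[0,0,-15],0.18],
  [26,[0,0,0],0.18],
  [26,[0,0,0],0.18],
  [26,[0,0,0],0.18],
])

```text
t: 15.68
tool_pos: [0.5029, -0.071, 0.3576]
orientation: [0.329, 3.121, -0.001]
force: [-0.5, 0.8, -0.4]
opening: 0.0256
```

```bash
python3 - <<'E'
from h import *
st()
t=viewer.get_calibration("top"); s=viewer.get_calibration("scene")
for z in(.1,.12,.14,.16,.18,.2):
    X=ray(t,285,150,z); print(z,X.round(3),proj(s,X).round(0), ray(t,285,62,z).round(3),proj(s,ray(t,285,62,z)).round())
im=viewer.read_camera("scene"); cv2.imwrite("pics/scene6.png",im)
im=im[110:290,160:340]; cv2.imwrite("pics/s6c.png",cv2.resize(im,None,fx=3.3,fy=3.3,interpolation=cv2.INTER_CUBIC))
print(dot(cv2.imread("pics/scene6.png")))
E
```

```text
15.675 [ 0.5029 -0.071   0.3576] F [-0.5  0.8 -0.4] q6 -1.602 r 0.0778 th 234.1 yaw 168.0
0.1 [ 0.709 -0.126  0.1  ] [257. 179.] [ 0.932 -0.129  0.1  ] [211. 156.]
0.12 [ 0.704 -0.125  0.12 ] [258. 173.] [ 0.923 -0.129  0.12 ] [211. 150.]
0.14 [ 0.699 -0.125  0.14 ] [259. 166.] [ 0.915 -0.128  0.14 ] [212. 144.]
0.16 [ 0.695 -0.124  0.16 ] [259. 159.] [ 0.907 -0.128  0.16 ] [212. 138.]
0.18 [ 0.69  -0.124  0.18 ] [260. 151.] [ 0.899 -0.127  0.18 ] [213. 131.]
0.2 [ 0.685 -0.124  0.2  ] [261. 144.] [ 0.891 -0.127  0.2  ] [214. 125.]
(np.float64(260.8743961352657), np.float64(228.21014492753622), np.int64(12))
```

View pics/s6c.png

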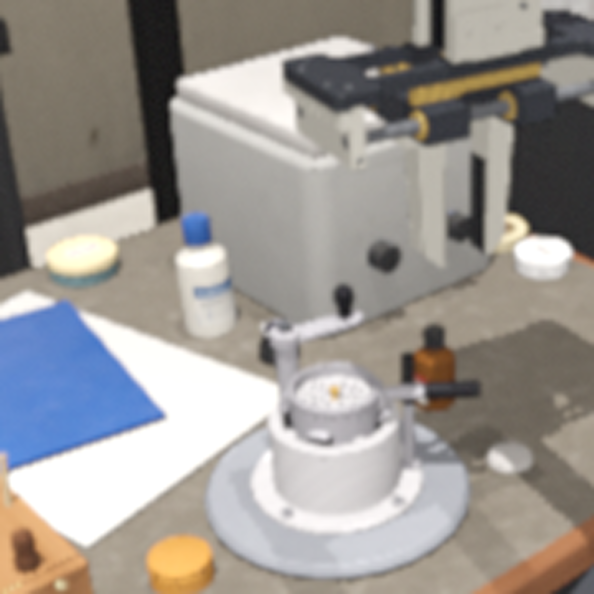

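The scene shows the cup low with its handle at the stop post, and the keeper free with its knob top at crop (344,293). The grey box's near corner is about 0.16 m high at (0.695,-0.124), so the gripper body clears it.

```bash
cat >> h.py <<'E'
P=np.array([.6079,-.0147])
def kn(th,z=.284,r=.045): a=np.radians(th); return (P[0]+r*np.cos(a),P[1]+r*np.sin(a),z,th-180)
E
python3 - <<'E'
from h import *
c=viewer.get_calibration("scene")
X=ray(c,160+344/3.3,110+292/3.3,.117); d=X[:2]-P; print(X,np.hypot(*d),np.degrees(np.arctan2(d[1],d[0]))%360)
X=ray(c,160+281/3.3,110+329/3.3,.103);print("pivot head",X)
a=kn(256,z=.335)
rows(line((.5029,-.071,.3576,168),a,10),26)
E
```

```text
[ 0.59230211 -0.05422935  0.117     ] 0.0424954538349174 248.46629572711092
pivot head [ 0.60168338 -0.00822415  0.103     ]
[[26, [-8.9, 3.3, 2.2], 0.151], [26, [-8.4, 4.6, 2.3], 0.16], [26, [-7.4, 5.8, 2.3], 0.161], [26, [-6.5, 7.0, 2.2], 0.161], [26, [-5.2, 7.9, 2.3], 0.16]]
[[26, [-3.9, 8.7, 2.2], 0.161], [26, [-2.5, 9.2, 2.3], 0.16], [26, [-1.0, 9.4, 2.3], 0.161], [26, [0.5, 9.5, 2.2], 0.16], [26, [2.1, 9.3, 2.3], 0.161]]
```

>>> apply_moves([
  [36,[-8.9,3.3,2],0.15],
  [36,[-8.4,4.6,2],0.16],
  [36,[-7.4,5.8,2],0.16],
  [36,[-6.5,7,2],0.16],
  [36,[-5.2,7.9,2],0.16],
])

```text
t: 16.35
tool_pos: [0.5501, -0.0638, 0.3471]
orientation: [1.5, 2.758, 0.001]
force: [-0.6, -0.6, 0.2]
opening: 0.0359
```

>>> apply_moves([
  [36,[-3.9,8.7,2],0.16],
  [36,[-2.5,9.2,2],0.16],
  [36,[-1,9.4,2],0.16],
  [36,[0.5,9.5,2],0.16],
  [36,[2,9.3,2],0.16],
])

```text
t: 16.98
tool_pos: [0.5971, -0.0566, 0.3371]
orientation: [2.456, 1.957, 0.002]
force: [-0.4, 0.5, 0.5]
opening: 0.0358
```

```bash
python3 - <<'E'
from h import *
viewer.read_camera("wrist")
st(); print(kn(257.5)); c=viewer.get_calibration("wrist"); im=viewer.read_camera("wrist"); cv2.imwrite("pics/w7.png",im)
print(proj(c,[*kn(257.5)[:2],.118]),proj(c,[*P,.103]))
rows([kn(257.5,z=z) for z in(.32,.302,.284)],36)
E
```

```text
17.025 [ 0.5977 -0.0565  0.3368] F [-0.7  0.2  0.4] q6 0.054 r 0.0691 th 315.4 yaw 76.6
(np.float64(0.5981602173727854), np.float64(-0.058633320320396996), 0.284, 77.5)
[278.8538545  243.97722694] [277.69832019 167.77095674]
[[36, [-1.8, 1.5, 16.7], -0.004], [36, [-0.0, -0.0, 18.0], -0.0], [36, [-0.0, -0.0, 18.0], -0.0]]
```

View pics/w7.png

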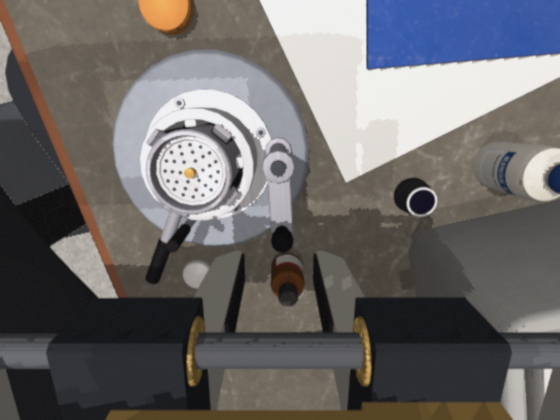

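The knob is at (283,240) and the pivot at (278,166), within 4 px of prediction. The handle lies against the post sleeve at (178,235). I'll descend over the knob and plan the sweep.

>>> apply_moves([
  [36,[-1,2,17],0],
  [36,[-1,1,18],0],
  [36,[0,0,18],0],
  [24,[0,0,0],0],
  [22,[0,0,0],0],
])

```text
t: 17.7
tool_pos: [0.5988, -0.059, 0.2828]
orientation: [-2.454, -1.961, 0.0]
force: [0.1, -0.1, 0.4]
opening: 0.0232
```

```bash
python3 - <<'E'
from h import *
st()
s,p,R=tool(); d=p[:2]-P; th=np.degrees(np.arctan2(d[1],d[0]))%360; print(np.hypot(*d),th)
rows([kn(t) for t in np.linspace(th,169,16)[1:]],22)
E
```

```text
17.7 [ 0.5988 -0.059   0.2828] F [ 0.1 -0.1  0.4] q6 0.039 r 0.0717 th 314.6 yaw 77.2
0.0452675541880652 258.4022417851135
[[22, [0.4, -4.7, -1.2], 0.084], [22, [0.3, -4.7, -0.0], 0.104], [22, [0.2, -4.6, -0.0], 0.104], [22, [0.2, -4.7, -0.0], 0.104], [22, [0.3, -4.7, -0.0], 0.104]]
[[22, [0.2, -4.6, -0.0], 0.104], [22, [0.3, -4.7, -0.0], 0.104], [22, [0.2, -4.7, -0.0], 0.104], [22, [0.3, -4.7, -0.0], 0.104], [22, [0.2, -4.6, -0.0], 0.104]]
[[22, [0.2, -4.7, -0.0], 0.104], [22, [0.3, -4.7, -0.0], 0.104], [22, [0.2, -4.7, -0.0], 0.104], [22, [0.3, -4.6, -0.0], 0.104], [22, [0.2, -4.7, -0.0], 0.104]]
```

>>> apply_moves([
  [22,[0.3,-4.7,-1],0.09],
  [22,[0.3,-4.7,0],0.104],
  [22,[0.2,-4.7,0],0.104],
  [22,[0.3,-4.7,0],0.104],
  [22,[0.2,-4.7,0],0.104],
])

```text
t: 18.32
tool_pos: [0.5784, -0.0487, 0.285]
orientation: [2.868, 1.278, 0.003]
force: [1.2, -0.6, 0.1]
opening: 0.0219
```

>>> apply_moves([
  [22,[0.3,-4.7,0],0.104],
  [22,[0.2,-4.7,0],0.104],
  [22,[0.3,-4.7,0],0.104],
  [22,[0.2,-4.7,0],0.104],
  [22,[0.3,-4.7,0],0.104],
])

```text
t: 18.95
tool_pos: [0.5656, -0.0291, 0.285]
orientation: [3.101, 0.498, 0.003]
force: [-1.1, -2.3, -0.4]
opening: 0.0223
```

>>> apply_moves([
  [22,[0.3,-4.7,0],0.104],
  [22,[0.2,-4.7,0],0.104],
  [22,[0.3,-4.7,0],0.104],
])

```text
t: 19.32
tool_pos: [0.5633, -0.0152, 0.2849]
orientation: [3.141, 0.01, 0.002]
force: [0.2, -1.3, 0.7]
opening: 0.0221
```

```bash
python3 - <<'E'
from h import *
st()
s,p,R=tool(); d=p[:2]-P; th=np.degrees(np.arctan2(d[1],d[0]))%360; print(np.hypot(*d),th)
rows([kn(t) for t in np.linspace(th,168,5)[1:]],22)
E
```

```text
19.325 [ 0.5633 -0.0152  0.2849] F [ 0.2 -1.3  0.7] q6 1.447 r 0.0165 th 334.2 yaw 0.4
0.044579320647236395 180.5899823233497
[[22, [-0.4, -2.5, 0.9], 0.051], [22, [0.1, -2.4, 0.0], 0.055], [22, [0.1, -2.5, 0.0], 0.055], [22, [0.0, -2.5, 0.0], 0.055]]
```

>>> apply_moves([
  [22,[0,-3,0],0.05],
  [22,[0,-2.5,0],0.05],
  [22,[0,-2.5,0],0.05],
  [22,[0,-2.5,0],0],
  [22,[0,0,0],0],
])

```text
t: 19.95
tool_pos: [0.564, -0.0044, 0.2844]
orientation: [-3.134, 0.218, -0.002]
force: [0.4, 0.8, 0.4]
opening: 0.0219
```

>>> apply_moves([
  [22,[0,-2,0],0],
  [22,[0,0,0],0],
])

```text
t: 20.2
tool_pos: [0.5641, -0.0031, 0.2842]
orientation: [3.132, -0.219, 0.001]
force: [-1.2, -5.1, 2.6]
opening: 0.0218
```

>>> apply_moves([
  [22,[0,-2,0],0],
  [22,[0,0,0],0],
])

```text
t: 20.45
tool_pos: [0.5643, -0.0023, 0.2841]
orientation: [3.13, -0.22, 0.0]
force: [-2.1, -11.7, 2.9]
opening: 0.022
```

The force has risen to 12 N, so the keeper is at its stop. I'll back off, rise and check.

>>> apply_moves([
  [24,[0,3,0],0],
  [26,[0,2,0],0],
  [28,[0,0,-15],0],
  [30,[0,0,-30],0],
  [30,[0,0,-40],0],
])

```text
t: 21.08
tool_pos: [0.5632, -0.0052, 0.3697]
orientation: [-3.134, 0.219, 0.002]
force: [0.7, -0.2, 0.9]
opening: 0.0301
```

>>> apply_moves([
  [30,[-20,0,-30],0],
  [30,[-30,0,-10],0],
  [30,[-30,0,0],0],
  [30,[0,0,0],0],
  [30,[0,0,0],0],
])

```text
t: 21.7
tool_pos: [0.4847, 0.0058, 0.4096]
orientation: [-3.134, 0.22, -0.003]
force: [-0.1, 0.3, 0.1]
opening: 0.0297
```

```bash
python3 - <<'E'
from h import *
st(); im=viewer.read_camera("wrist")[100:350,150:450]; sc=viewer.read_camera("scene")[180:290,200:340]
a=cv2.resize(im,(400,333)); b=cv2.resize(sc,(400,314),interpolation=cv2.INTER_CUBIC); b=cv2.copyMakeBorder(b,0,19,0,0,0)
cv2.imwrite("pics/fin.png",np.hstack([a,b]))
c=viewer.get_calibration("wrist"); print([((proj(c,X)-[150,100])*400/300).round() for X in([*P,.103],[*kn(173.5)[:2],.118],[S[0]+.075*np.cos(np.radians(233.5)),S[1]+.075*np.sin(np.radians(233.5)),.078])])
E
```

```text
21.7 [0.4847 0.0058 0.4096] F [-0.1  0.3  0.1] q6 1.617 r 0.0653 th 167.8 yaw 352.0
[array([174., -73.]), array([177.,  10.]), array([273.,  87.])]
```

View pics/fin.png

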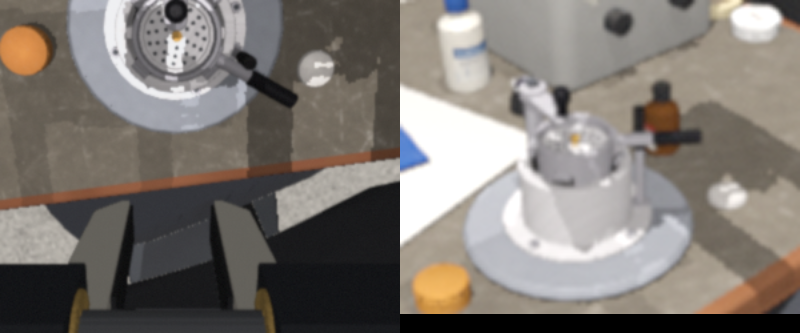

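The knob is at (176,11) against a predicted (177,10), the handle passes through the predicted home point at about (273,87), and the amber box, bottle and case back look undisturbed. Handing in.

```bash
python3 -c "
from plant import order; print(order.close_job())"
```

```text
the job is handed in; nothing more can be done
None
```

The cup is down on the collar floor with its handle against the stop post, and the keeper is swung over the rim to its stop. I handed the job in at about 22 s; no verdict was reported.

- **Cup:** I turned it by the handle with the fingers straddling the sleeve, in two to-and-fro cycles after the first stroke. It sank about 8 mm in all, at the low end of the 8–11 mm given. I took it as seated because the last 90° or so of turning changed its height by less than 0.1 px (about 0.05 mm), and the downward drag on the fingers was gone. I did not measure its absolute height directly.
- **Handle:** The force rose to about 24 N when I pressed it against the post, and the last picture shows it at the predicted home point.
- **Keeper:** I swept it round by its knob until the force rose to 12 N. The last picture shows the knob within 1–2 px of where it should be at the stop.
- **Other checks:** The gripper is clear and reads about 0 N. The amber box, bottle and case back look undisturbed. The tweezers and the whitish tin were not re-measured, but the arm never worked near them.
- **Disagreement:** Camera estimates of the stand's rotation ranged from -5.5° to -8°. I used -6.5°, which matched the stops I felt.

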